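Draw the loose end wall of a donated tray tight

ROBOT

A 6-joint arm with a two-finger parallel gripper is mounted at the origin on the work surface. World frame = base frame: x ahead of the robot, y to its left, z up, the work surface at z = 0. Lengths are in mm, angles in degrees, forces in N, time in s.
With the tool pointing down it reaches from about 350 to 850 mm from the base axis. Payload 8.1 kg.
Tool frame: the origin (TCP) lies midway between the tips of the shut fingers; the grasp point (between the pads) lies 19 mm behind it; z points along the fingers, y is the direction in which the jaws open and shut (so a half turn about z gives the same grasp; the last joint's range is limited). The gripper opens to 85 mm and grips with 20 to 120 N. Pads are 22 mm wide; open, the fingers measure 114 mm over their backs; the gripper's body (76 mm by 85 mm) begins 54 mm behind the grasp point. The pads swing forward as they close: fully open they stand 13 mm farther back than shut.
Start: joints at [-76.398, 7.471, 85.268, -0, 87.261, -4.893], TCP at [190.354, -569.008, 231.292] pointing down, gripper open.
Joint ranges: [-169.43, 169.43], [-51.17, 129.36], [1.28, 143.12], [-76.62, 256.62], [0, 156.53], [-152.29, 152.29]. Speed limits (degrees/s): [136.94, 136.94, 159.86, 180, 180, 180].

INTERFACE

Orientations are given as [roll, pitch, yaw] about the fixed x, y, z axes, in that order (R = Rz(yaw) Ry(pitch) Rx(roll)).
In Python, from bench import telemetry, snapshot, camera_params, job gives the robot as it stands. The module is installed in compiled form; this text tells all that it offers.
- The arm moves only by the shell command python3 -m jog 'ROWS' [FORCE]. ROWS is JSON, a list that holds one entry, the list of rows, each a list of 7 numbers: the shift along the tool's x, y, z in units of 50 mm (1.0 is 50 mm), then the turn, a rotation vector about the tool's x, y, z in units of 2 pi rad (1.0 is 2 pi rad), then the opening, from 0 (shut) to 1 (fully open). In form: [[[dx, dy, dz, rx, ry, rz, claw], ...]]. A call has 1 to 12 rows; each row shifts and turns the commanded pose from where the row before left it, along the tool's axes as they then stand; what a row does not reach is not made up. A row lasts 1/8 s, in which the tool goes at most 62.5 mm and 10.7 degrees, less where a joint would pass 70% of its speed; a pose out of reach is approached as far as the arm can. A call with a number of a shift or a turn outside -1 to 1 is refused whole. A call with a gripper value outside its range is refused whole. The fingers move at their own pace and stop on an object; FORCE is the grip in N (left out, the last holds). Time passes only in rows, so rows that do not move let the fingers close. It gives the time, the measured TCP pose, the force and the opening at its end, in the units of the state.
- telemetry.sense(): the state, without advancing time (a new reading comes with each control period).
- snapshot(name): name is "side" or "top"; returns (picture, depth): 400x640x3 uint8, red, green, blue; 400x640 float32, mm along the optical axis (not along the pixel's ray), 0 where there is no reading.
- camera_params(name): a dict with "K" (3x3 intrinsics, pixels), "extrinsics" (4x4, takes a point from camera to world coordinates). Camera axes: x right, y down, z forward; pixel columns grow to the right and rows downward; lengths in mm; the calibration is good to about 2 mm. A picture is of the moment at which its call begins. camera_params takes no time and is no camera call.
- job.hand_in(): hands the job in, once; it reports no verdict.
The state is a dict: "time": time; "joint_pos": joint angles; "qd": joint speeds; "joint_efforts": joint torques, N m; "tool_pos": TCP position; "tcp_rot": TCP orientation; "ft_force": force on the tool from outside, world axes, zero at the start; "wrist_torque": the same for the moment, N m; "finger_gap": finger opening in mm.
Only numpy, scipy, OpenCV 4.12 (cv2) and the standard library are available. Lean on these libraries where they do the work, as an engineer would, in place of code of your own. Each camera call takes 0.05 s, during which the arm holds its last target. There are 200 camera calls.

TASK

Two flat-pack wooden trays stand on the sorting counter of the second-hand shop; on one of them the blue end wall still stands off with a gap. Turn that tray's orange winged cam clockwise (seen from above) a quarter turn to its stop, so that the end wall is drawn in tight, then let go. Do not turn the cam of the other tray, which is tight already.

Things in the scene. Friction and masses are not known exactly. Their poses are not given: they have to be found in the camera images.
- wing_loose (a point): On the cam's axis, 52 mm up: grip point of the orange wing on the gapped tray. Wing: upright bar 50 long, 12 thick, top 14 mm above this point, on a black disc (dia. 44, top 23 mm below it). Site y: along the wing to its white-tipped end; x: across it; z up. Tray fixed: pine, 190 x 145 mm, rims 37 mm high, side rims 67 mm from the axis, end wall 70 to 85 mm, far rim over 100.
- cam_loose (a joint): Angle of that cam, rad, clockwise from above: 0 open (wing parallel to the end wall), 1.571 locked at its stop (wing square to the wall, white tip towards it). Starts at 0 to 0.2. Stiff (0.06 N m), no spring, stays where left. From about 0.3 on, a pin under the disc draws the wall in by a steel yoke.
- wall_loose (a joint): How far that tray's blue end wall (155 mm wide, 12 thick, 37 high) is drawn in, m: 0 fully off with a 14 mm gap, 0.014 tight. Starts at 0.0013 to 0.003; slides with 2 N of friction, no spring.
- cam_tight (a joint): Angle of the like cam on the other, like tray, whose end wall is already tight, rad, same meaning: starts at 1.47 to 1.571, so its wing is square to its end wall.

How it is judged:
By the outcome, as a careful person would: the job done as asked, in the order asked, and still so for the second after the job is handed in, with the robot touching nothing.
It also fails if it takes over 32 s, if anything falls off the work surface, if the arm or the gripper's body presses on something with over 40 N, if the wrist force passes 120 N, or if a joint passes its speed limit or range.

## Working session

There is one attempt and no reset: what is moved stays moved. The work goes in short steps, Python scripts to look and compute and a shell command to move; the robot and the scene stay as the last step left them, time stands still between calls to the robot, and variables do not carry over. Pictures are saved under pics/ and viewed, about 8 in all and at most 12, crops included, and the job is handed in when it is done.

```bash
mkdir -p pics; python3 - <<'E'
from bench import telemetry, snapshot, camera_params
import cv2,numpy as np
for n in("top","side"):
    p,d=snapshot(n); np.savez(f"{n}0.npz",p=p,d=d); cv2.imwrite(f"pics/{n}0.png",p[:,:,::-1])
    c=camera_params(n); print(n,np.round(c["K"],1).tolist(),np.round(c["extrinsics"],3).tolist())
s=telemetry.sense(); print(s)
E
```

```text
top [[465.1, 0.0, 319.5], [0.0, 465.1, 196.4], [0.0, 0.0, 1.0]] [[-0.012, -0.998, 0.06, 471.48], [-1.0, 0.013, 0.027, -15.674], [-0.027, -0.06, -0.998, 905.366], [0.0, 0.0, 0.0, 1.0]]
side [[468.7, 0.0, 321.9], [0.0, 468.7, 200.1], [0.0, 0.0, 1.0]] [[-0.946, -0.218, 0.238, 311.439], [-0.323, 0.655, -0.683, 577.075], [-0.007, -0.723, -0.691, 667.373], [0.0, 0.0, 0.0, 1.0]]
{'time': 0.1, 'joint_pos': array([-7.63987351e+01,  7.51039896e+00,  8.53253388e+01, -1.90737965e-03,
        8.72616745e+01, -4.89190408e+00]), 'qd': array([-0.09788718, -0.13958106, -0.18169885,  0.09443527,  0.02274426,
       -0.00873546]), 'joint_efforts': array([ 8.22150323e-04, -5.70950568e+01, -5.01942837e+01, -1.28601641e-04,
        8.06878408e-03, -1.40291925e-05]), 'tool_pos': array([ 190.21513426, -568.50997103,  230.33128269]), 'tcp_rot': array([-1.79902780e+02, -6.40883403e-03,  1.84932563e+01]), 'ft_force': array([-0.26887883, -0.06420041,  0.62210767]), 'wrist_torque': array([ 0.01378338,  0.03028948, -0.02892297]), 'finger_gap': 85.39125616360148}
```

View pics/top0.png

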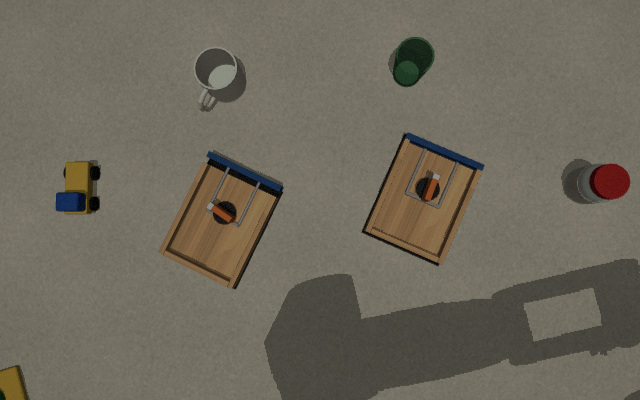

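View pics/side0.png

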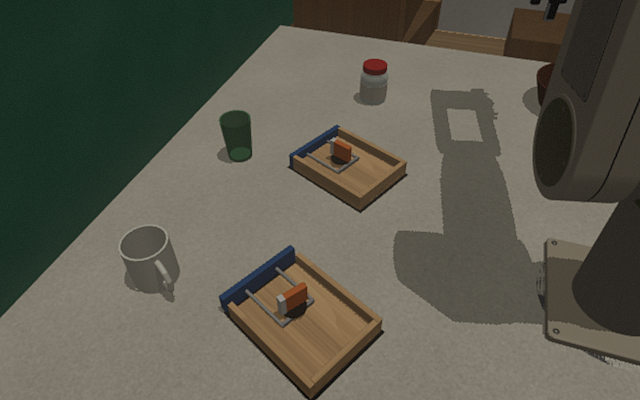

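The left tray (wing at about (222,212) in top) is the loose one: its wing is parallel to the blue wall, with the white tip at the left (210,206). The right tray's wing (430,186) is square to its wall.

```bash
cat > h.py <<'E'
import numpy as np,cv2
from bench import camera_params
def pts(n,d):
    c=camera_params(n);K=np.array(c["K"]);E=np.array(c["extrinsics"])
    v,u=np.mgrid[:d.shape[0],:d.shape[1]]
    P=np.stack([(u-K[0,2])/K[0,0]*d,(v-K[1,2])/K[1,1]*d,d],-1)
    return P@E[:3,:3].T+E[:3,3]
def wing(n,p,d,c0=None,r=60):
    W=pts(n,d); hsv=cv2.cvtColor(p,cv2.COLOR_RGB2HSV); h,s,v=[hsv[...,i] for i in range(3)]
    o=(h<14)&(s>140)&(v>70)&(d>0)
    if c0 is not None: o&=np.hypot(W[...,0]-c0[0],W[...,1]-c0[1])<r
    return W,o,hsv
E
python3 - <<'E'
from h import *
for n,box in(("top",(slice(190,235),slice(195,250))),("side",(slice(270,335),slice(260,325)))):
    z=np.load(n+"0.npz");p,d=z["p"],z["d"]; W,o,hsv=wing(n,p,d)
    m=np.zeros(d.shape,bool);m[box]=1
    t=m&(W[...,2]>58)&(d>0); X=W[t]
    c,(w,l),a=cv2.minAreaRect(X[:,:2].astype(np.float32))
    oc=X[hsv[t][:,1]>140][:,:2].mean(0); wc=X[hsv[t][:,1]<90][:,:2].mean(0) 
    print(n,len(X),"zmax",np.percentile(X[:,2],[50,95]),"rect",c,w,l,a,"orange",oc,"white",wc,"yaw",np.degrees(np.arctan2(*(wc-oc)[::-1])))
    b=(hsv[...,0]>100)&(hsv[...,0]<125)&(hsv[...,1]>120)&(W[...,2]>30)&(d>0)&(W[...,1]>50)&(W[...,1]<330)&(W[...,0]>400)
    B=W[b][:,:2]; q=cv2.minAreaRect(B.astype(np.float32)); print("wall",q)
    u,s,vt=np.linalg.svd(B-B.mean(0),full_matrices=False); print("walldir",np.degrees(np.arctan2(vt[0,1],vt[0,0])),B.mean(0))
E
```

```text
top 195 zmax [65.52460017 68.33955232] rect (495.88055419921875, 189.6629638671875) 50.643394470214844 12.482451438903809 54.604278564453125 orange [492.98721144 185.22363276] white [508.07761664 206.04926951] yaw 54.07264476940511
wall ((573.5048217773438, 149.6427001953125), (153.4307098388672, 11.837666511535645), 63.497676849365234)
walldir -116.51624046587928 [573.05571338 148.96730482]
side 294 zmax [65.792903   67.91834133] rect (497.5338439941406, 191.7913818359375) 50.362308502197266 13.26917839050293 54.716209411621094 orange [492.8428481  188.18090208] white [507.88770656 208.93027776] yaw 54.05506272047644
wall ((575.2239990234375, 151.65585327148438), (153.90386962890625, 11.831342697143555), 63.348548889160156)
walldir 63.80933726823124 [579.6403573  160.49638119]
```

```bash
python3 -m jog '[[[0.53,-0.62,0,0,0,0,1],[0.53,-0.62,0,0,0,0,1],[0.53,-0.62,0,0,0,0,1],[0.53,-0.62,0,0,0,0,1],[0.53,-0.62,0,0,0,0,1],[0.53,-0.62,0,0,0,0,1],[0.53,-0.62,0,0,0,0,1],[0.53,-0.62,0,0,0,0,1],[0.53,-0.62,0,0,0,0,1],[0.53,-0.62,0,0,0,0,1]]]'
python3 -m jog '[[[0.53,-0.62,0,0,0,0,0.6],[0.53,-0.62,0,0,0,0,0.6],[0.53,-0.62,0,0,0,0,0.6],[0.53,-0.62,0,0,0,0,0.6],[0.53,-0.62,0,0,0,0,0.6],[0.53,-0.62,0,0,0,0,0.6],[0.53,-0.62,0,0,0,0,0.6],[0.53,-0.62,0,0,0,0,0.6],[0.53,-0.62,0,0,0,0,0.6],[0,0,0,0,0,0,0.6]]]'
```

```text
time: 1.35
tool_pos: [343.4, -189.6, 231.0]
tcp_rot: [-180.0, 0.0, 18.5]
ft_force: [1.7, -0.2, -0.1]
finger_gap: 85.2
time: 2.6
tool_pos: [481.0, 151.4, 230.5]
tcp_rot: [-180.0, 0.1, 18.7]
ft_force: [-0.9, -0.5, -0.2]
finger_gap: 51.1
```

```bash
python3 -m jog '[[[0.55,-0.65,0,0,0,0,0.6],[0,0,0,0,0,-0.025,0.6],[0,0,0,0,0,-0.025,0.6],[0,0,0,0,0,-0.025,0.6],[0,0,0,0,0,-0.025,0.6],[0,0,0.6,0,0,0,0.6],[0,0,0.6,0,0,0,0.6],[0,0,0.6,0,0,0,0.6],[0,0,0.4,0,0,0,0.6],[0,0,0,0,0,0,0.6],[0,0,0,0,0,0,0.6]]]'
python3 - <<'E'
from bench import snapshot
import cv2
p,d=snapshot("side"); cv2.imwrite("pics/s1.png",cv2.resize(p[150:370,180:460,::-1],None,fx=2.5,fy=2.5))
E
```

```text
time: 3.98
tool_pos: [497.2, 188.5, 122.3]
tcp_rot: [180.0, -0.0, 54.5]
ft_force: [0.9, 0.1, 0.1]
finger_gap: 51.3
```

View pics/s1.png

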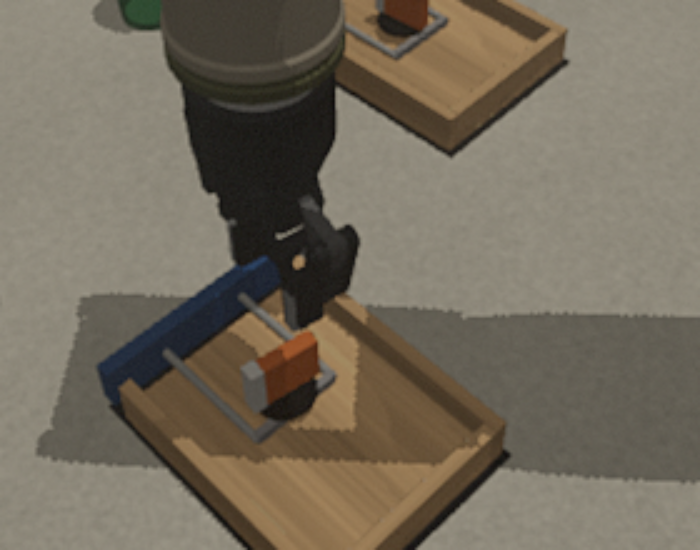

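The open fingers straddle the wing from above, so I descend and grip.

```bash
python3 -m jog '[[[0.03,-0.03,0.4,0,0,0,0.6],[0,0,0.4,0,0,0,0.6],[0,0,0.4,0,0,0,0.6],[0,0,0.3,0,0,0,0.6],[0,0,0.2,0,0,0,0.6],[0,0,0,0,0,0,0.6]]]' 40
python3 -m jog '[[[0,0,0,0,0,0,0],[0,0,0,0,0,0,0],[0,0,0,0,0,0,0],[0,0,0,0,0,0,0],[0,0,0,0,0,0,0],[0,0,0,0,0,0,0]]]' 40
```

```text
time: 4.78
tool_pos: [496.1, 190.8, 35.9]
tcp_rot: [-180.0, 0.0, 54.5]
ft_force: [-0.5, -0.9, 0.2]
finger_gap: 51.1
time: 5.52
tool_pos: [496.8, 191.3, 37.2]
tcp_rot: [180.0, -0.1, 54.5]
ft_force: [-2.5, 1.0, 6.2]
finger_gap: 11.1
```

```bash
python3 -m jog '[[[0,0,0,0,0,0.016,0],[0,0,0,0,0,0.016,0],[0,0,0,0,0,0.016,0],[0,0,0,0,0,0.016,0],[0,0,0,0,0,0.016,0],[0,0,0,0,0,0.016,0],[0,0,0,0,0,0,0]]]' 60
python3 -c "
from bench import telemetry as t
s=t.sense();print(s['ft_force'],s['wrist_torque'],s['joint_pos'])"
```

```text
time: 6.4
tool_pos: [496.7, 191.4, 37.2]
tcp_rot: [-180.0, -0.1, 19.9]
ft_force: [-4.1, 1.9, 7.1]
finger_gap: 11.1
[-4.09820602  1.89079639  7.14082614] [0.16778624 0.59043145 0.01499004] [1.55324376e+01 7.67963562e+00 1.06378573e+02 2.90973704e-02
 6.58920915e+01 8.56678224e+01]
```

```bash
python3 -m jog '[[[0,0,0,0,0,0.016,0],[0,0,0,0,0,0.016,0],[0,0,0,0,0,0.016,0],[0,0,0,0,0,0.016,0],[0,0,0,0,0,0.016,0],[0,0,0,0,0,0.016,0],[0,0,0,0,0,0.016,0],[0,0,0,0,0,0,0]]]'
python3 - <<'E'
from bench import telemetry as t
s=t.sense();print(s['ft_force'],s['wrist_torque'],s['joint_pos'])
E
python3 -m jog '[[[0,0,0,0,0,0.008,0],[0,0,0,0,0,0.006,0],[0,0,0,0,0,0,0]]]'
python3 - <<'E'
from bench import telemetry as t
s=t.sense();print(s['ft_force'],s['wrist_torque'],s['joint_pos'])
E
```

```text
time: 7.4
tool_pos: [496.7, 191.5, 37.2]
tcp_rot: [-179.9, -0.0, -20.5]
ft_force: [-2.8, 1.6, 6.7]
finger_gap: 11.1
[-2.8397438   1.61744475  6.72077205] [ 0.27504663  0.58116304 -0.11081022] [1.55398485e+01 7.68140026e+00 1.06381456e+02 4.34384025e-02
 6.58887591e+01 1.25989636e+02]
time: 7.78
tool_pos: [496.7, 191.5, 37.2]
tcp_rot: [-179.9, -0.0, -25.5]
ft_force: [-2.8, 2.0, 6.3]
finger_gap: 10.9
[-2.75638382  1.98120249  6.30619097] [ 0.24085494  0.62885135 -0.02592481] [1.55403647e+01 7.68152046e+00 1.06379906e+02 4.31390538e-02
 6.58879510e+01 1.30975348e+02]
```

Nudging on in small steps until the torque shows the stop.

```bash
S='from bench import telemetry as t;s=t.sense();print(s["ft_force"].round(1),s["wrist_torque"].round(2))'
python3 -m jog '[[[0,0,0,0,0,0.004,0],[0,0,0,0,0,0,0]]]'; python3 -c "$S"
python3 -m jog '[[[0,0,0,0,0,0.004,0],[0,0,0,0,0,0,0]]]'; python3 -c "$S"
python3 -m jog '[[[0,0,0,0,0,0.004,0],[0,0,0,0,0,0,0]]]'; python3 -c "$S"
```

```text
time: 8.02
tool_pos: [496.7, 191.5, 37.2]
tcp_rot: [-179.9, -0.0, -26.9]
ft_force: [-3.3, 2.0, 7.5]
finger_gap: 11.0
[-3.3  2.   7.5] [0.28 0.6  0.17]
time: 8.28
tool_pos: [496.7, 191.5, 37.2]
tcp_rot: [-180.0, -0.0, -28.2]
ft_force: [-3.7, 1.4, 7.3]
finger_gap: 11.0
[-3.7  1.4  7.3] [0.34 0.67 0.88]
time: 8.52
tool_pos: [496.7, 191.5, 37.2]
tcp_rot: [-180.0, -0.0, -29.6]
ft_force: [-2.8, 2.8, 7.0]
finger_gap: 11.2
[-2.8  2.8  7. ] [0.26 0.6  1.45]
```

The torque rises to 1.4 N m at yaw -28 to -29.6, so the cam is at its stop. Now I release, lift clear and look.

```bash
python3 -m jog '[[[0,0,0,0,0,0,0.6],[0,0,0,0,0,0,0.6],[0,0,0,0,0,0,0.6],[0,0,0,0,0,0,0.6],[0,0,0,0,0,0,0.6],[0,0,-0.3,0,0,0,0.6],[0,0,-0.6,0,0,0,0.6],[0,0,-0.8,0,0,0,0.6],[0,0,-0.8,0,0,0,0.6],[0,0,-0.8,0,0,0,0.6],[0,0,-0.8,0,0,0,0.6]]]'
python3 -m jog '[[[-0.5,0.5,0,0,0,0,0.6],[-0.5,0.5,0,0,0,0,0.6],[-0.5,0.5,0,0,0,0,0.6],[-0.5,0.5,0,0,0,0,0.6],[-0.5,0.5,0,0,0,0,0.6],[-0.5,0.5,0,0,0,0,0.6],[0,0,0,0,0,0,0.6],[0,0,0,0,0,0,0.6]]]'
python3 - <<'E'
from h import *
from bench import snapshot
for n in("top","side"):
    p,d=snapshot(n); np.savez(f"{n}2.npz",p=p,d=d); cv2.imwrite(f"pics/{n}2.png",p[:,:,::-1])
    W,o,hsv=wing(n,p,d)
    for c0 in((496.7,191.5),):
        t=(np.hypot(W[...,0]-c0[0],W[...,1]-c0[1])<35)&(W[...,2]>58)&(W[...,2]<75)&(d>0)
        if t.sum()>20: print(n,cv2.minAreaRect(W[t][:,:2].astype(np.float32)))
    b=(hsv[...,0]>100)&(hsv[...,0]<125)&(hsv[...,1]>120)&(W[...,2]>30)&(d>0)&(W[...,1]>50)&(W[...,1]<280)&(W[...,0]>450)
    if b.sum()>20:print("wall",cv2.minAreaRect(W[b][:,:2].astype(np.float32)))
E
```

```text
time: 9.9
tool_pos: [496.4, 190.9, 244.0]
tcp_rot: [-179.9, -0.1, -29.7]
ft_force: [0.0, 0.7, 0.4]
finger_gap: 51.2
time: 10.9
tool_pos: [292.3, 135.3, 242.3]
tcp_rot: [-179.9, -0.1, -29.7]
ft_force: [0.6, 0.2, 0.3]
finger_gap: 51.2
top ((495.6417541503906, 188.99609375), (12.254192352294922, 50.447505950927734), 63.58877182006836)
wall ((564.0665283203125, 154.76385498046875), (154.4954833984375, 11.378992080688477), 63.69066619873047)
side ((497.92138671875, 191.4117431640625), (13.641541481018066, 51.665977478027344), 61.17964553833008)
wall ((564.8961791992188, 157.07571411132812), (152.90879821777344, 11.267292022705078), 63.127689361572266)
```

View pics/top2.png

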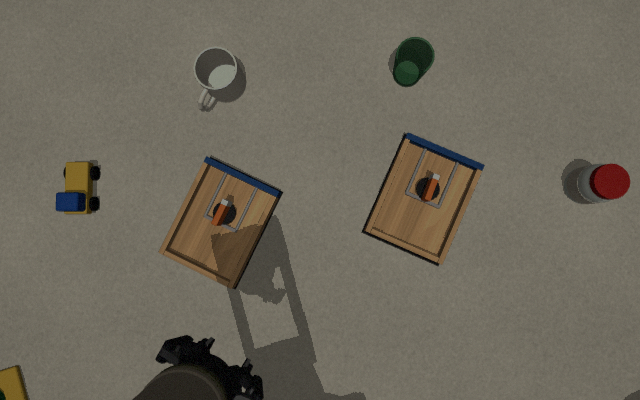

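View pics/side2.png

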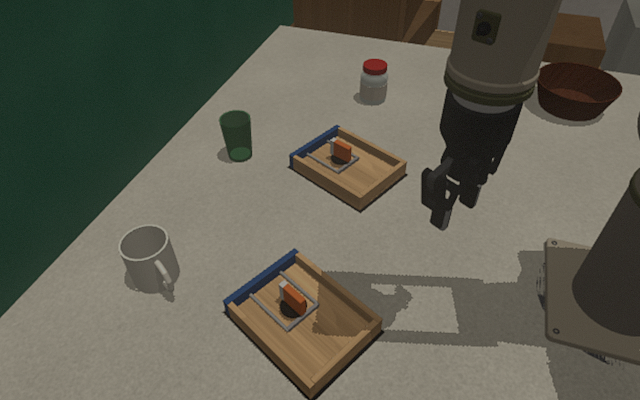

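```bash
python3 - <<'E'
from h import *
for f in("top0","top2"):
    z=np.load(f+".npz");p,d=z["p"],z["d"];W,o,hsv=wing("top",p,d)
    for nm,lo,hi in(("loose",60,280),("tight",-340,-110)):
        R=(W[...,1]>lo)&(W[...,1]<hi)&(d>0)&(W[...,0]>420)
        w=W[R&(W[...,2]>58)&(W[...,2]<75)&((hsv[...,0]<20)|(hsv[...,1]<60))][:,:2]
        b=W[R&(hsv[...,0]>100)&(hsv[...,0]<125)&(hsv[...,1]>120)&(W[...,2]>30)&(W[...,2]<60)][:,:2]
        c=W[o&R&(W[...,2]>58)&(W[...,2]<75)]
        r=cv2.minAreaRect(c[:,:2].astype(np.float32)); q=cv2.minAreaRect(b.astype(np.float32))
        a=np.radians(63.5 if nm=="loose" else q[2] if q[1][0]>q[1][1] else q[2]-90); n=np.array([np.sin(a),-np.cos(a)])
        print(f,nm,"orange",np.round(r[0],1),r[1],round(r[2],1),"wall",np.round(q[0],1),round(q[2],1),"dist",(np.array(q[0])-r[0])@n)
E
```

```text
top0 loose orange [493.1 185.6] (40.373046875, 11.759908676147461) 54.5 wall [573.5 149.6] 63.5 dist 87.98793258534391
top0 tight orange [ 531.8 -194. ] (11.728796005249023, 40.52353286743164) 67.6 wall [ 605.  -226.4] 65.5 dist 80.06951411429185
top2 loose orange [491.8 191.4] (11.429698944091797, 39.824249267578125) 63.6 wall [564.1 154.8] 63.7 dist 81.048312088024
top2 tight orange [ 532.  -193.9] (11.647880554199219, 40.26496505737305) 67.5 wall [ 605.  -226.3] 65.3 dist 79.9062959675661
```

```bash
python3 -c "
from bench import job; print(job.hand_in())"
```

```text
the job is handed in; nothing more can be done
None
```

I gripped the wing on the gapped (left) tray, turned its cam clockwise to the stop, then released and backed the arm clear. I handed the job in at about 11 s.

- **Stop reached:** over the last few degrees the wrist torque rose from about 0.2 to 1.45 N m, so the cam was against its stop.
- **Wing:** after release it measures square to the end wall to within about 0.1° in the top view and 2° in the side view. The white tip points at the wall.
- **End wall:** it moved in by about 11 mm and the gap looks closed in both views. From the top view it sits about 1 mm farther from its wing than the tight tray's wall does, 81.0 mm against 79.9 mm. That is within the measuring error, so I did not check it further.
- **Other tray:** the top-view measurements of its wing and wall are unchanged, and I never touched it.
- **Forces:** every reading I took was below about 10 N.

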